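# Clip the moulded cover onto the instrument box

## Robot

A 6-joint arm with a two-finger parallel gripper is mounted at the origin on a cart in front of the work surface, level with it; the furniture and walls round the work are solid. World frame = base frame: x ahead of the robot, y to its left, z up, the work surface at z = 0. Lengths are in mm, angles in rad, forces in N, time in s.
With the tool pointing down it reaches from about 275 to 1000 mm from the base axis. Payload 8.4 kg.
Tool frame: the origin (TCP) lies between the finger pads, 19 mm behind the fingertips; this is the grasp point; z points along the fingers, y is the line along which they close (so a half turn about z gives the same grasp; the last joint's range is limited). The gripper opens to 85 mm and grips with 20 to 120 N. Pads are 22 mm wide; open, the fingers measure 114 mm over their backs; the gripper's body (76 mm by 85 mm) begins 54 mm behind the grasp point. The pads swing forward as they close: fully open they stand 13 mm farther back than shut.
Start: joints at [1.193, 0.353, 1.633, -0, 1.155, -0.002], TCP at [229.384, 581.387, 249.981] pointing down, gripper open.
Joint ranges: [-2.63, 2.63], [-0.92, 2.1], [0.06, 2.66], [-1.3, 4.44], [0, 2.69], [-3.02, 3.02]. Speed limits (rad/s): [2.22, 2.22, 2.79, 3.14, 3.14, 3.14].

## Interface

Orientations are given as [roll, pitch, yaw] about the fixed x, y, z axes, in that order (R = Rz(yaw) Ry(pitch) Rx(roll)).
In Python, from rig import monitor, imaging, r gives the robot as it stands.
- The arm moves only by the tool drive_tool, never from a script. Its argument "plan" is a list of rows, each an object of numbers: "x", "y", "z": the shift along the tool's x, y, z in units of 50 mm (1.0 is 50 mm); "ax", "ay", "az": the turn, a rotation vector about the tool's x, y, z in units of 6 degrees (1.0 is 6 degrees); "hand": the finger opening in mm, from 0 to 85.4. In form: [{"x": .., "y": .., "z": .., "ax": .., "ay": .., "az": .., "hand": ..}, ...]. A call has 1 to 8 rows; each row is the pose to reach, as a shift and turn from the pose commanded when the call began, along the tool's axes at that moment; what a row does not reach only later rows make up. A row lasts 1/10 s, in which the tool goes at most 50 mm and 8.59 degrees, less where a joint would pass 70% of its speed; a pose out of reach is approached as far as the arm can. A call with a gripper value outside its range is refused whole. The fingers move at their own pace and stop on an object; "grip_force" is the grip in N (left out, the last holds). Time passes only in rows, so rows that repeat a pose let the fingers close. It gives the time, the measured TCP pose, the force, the opening and the grip force at its end, in the units of the state.
- monitor.sense(): the state, without advancing time (a new reading comes with each control period).
- imaging.grab_frame(name): name is "scene" or "top" or "wrist"; returns the picture (480x640x3 uint8, red, green, blue); there is no depth.
- imaging.camera_info(name): a dict with "mtx" (3x3 intrinsics, pixels), "dist" ([k1, k2, p1, p2, k3] as OpenCV has them; the pictures are not rectified), "R" (3x3) and "t" (3): a world point X has camera coordinates R X + t. Camera axes: x right, y down, z forward; pixel columns grow to the right and rows downward; lengths in mm; the calibration is good to about 2 mm. A picture is of the moment at which its call begins: read the wrist's pose just before it. camera_info takes no time and is no camera call; for the wrist camera it gives the pose at the moment of the call.
- r.sign_off(): hands the job in; it is judged then, once.
The state is a dict: "clock": time; "qpos": joint angles; "qvel": joint speeds; "joint_efforts": joint torques, N m; "eef_pos": TCP position; "tcp_rot": TCP orientation; "contact_force": force on the tool from outside, world axes, zero at the start; "wrist_torque": the same for the moment, N m; "opening": opening from 0.0 (shut) to 1.0 (fully open); "grasp_force": force on a finger pad.
Only numpy, scipy, OpenCV 4.12 (cv2) and the standard library are available. Lean on these libraries where they do the work, as an engineer would, in place of code of your own. Each camera call takes 0.05 s, during which the arm holds its last target. There are 200 camera calls.

## Task

Lift the freshly moulded cover straight out of the open mould by its rib and press it down onto the open instrument box, lined up with it, until both side catches have snapped over its flange and it sits fully home. Keep the rib in the gripper and keep pressing firmly but not violently (about 15 N): the job finishes while still holding the cover pressed down, without letting go. Leave the other things on the bench where they are.

Things in the scene. Friction and masses are not known exactly. Their poses are not given: they have to be found in the camera images.
- cover: grey plastic clip-on cover, 60 g, loose in the mould. Origin at the centre of its underside, x along its long side, z up; a half turn about z makes no difference. From below: tapering plug 44x34 mm at z = 0, 53x43 mm at z = 18 to 24 mm; flange 70 (x) x 50 (y) mm, z = 24 to 29 mm; grip rib in the middle
- cover_rib (a point): middle of the top of the cover's upright grip rib, 51 mm above the cover's origin. The rib is 40 mm long (cover's x), 12 mm thick (y) and 22 mm high (down to the flange's top). Grip it across y, fingertips just above the flange; a grip of about 45 N pushes the cover down without slipping
- mould: open lower half of an aluminium mould, 124x100x39 mm, fixed. Origin at the centre of its underside, x along its long side. Its cavity holds the cover (axes parallel, cover's origin 10 mm above the mould's) with 1.5 to 2.5 mm of play; the flange's top is level with the mould's top, only the rib stands out. Four guide pillars 10 mm thick stand 12 mm above the top at x = +-50, y = +-38 mm
- box: open grey plastic box 64 (x) x 54 (y) mm on a steel plate 120x84x8 mm, fixed. Origin at the centre of the plate's underside, x along the long side. Rim at z = 48 mm, mouth 56x46 mm (1.5 mm of play round the cover's plug). A sprung catch 20 mm wide stands at each end, at x = +-38 mm, up to z = 65 mm, with an inward barb that slopes from z = 65 down to 54 mm
- box_home (a point): where the cover's origin is when it is fully home: on the box's z axis, 24 mm above the box's origin, flange on the rim, x axes parallel (either way round). Resistance begins 10 to 13 mm above home, peaks at 10 to 25 N about 7 mm above and drops; 1 to 2 mm above home the catches spring over the flange; then the force rises steeply on the rim
- catch_a (a joint): angle of the box's catch on its +x side: 0 upright (at rest, or snapped over the flange), about 0.1 rad while the flange pushes past it; a spring returns it
- catch_b (a joint): the same for the catch on the box's -x side
- block: milled aluminium block with bores, 40x60x25 mm, loose, a bystander; origin at the centre of its underside
- bearing: ball bearing, 42 mm across, 12 mm high, lying flat, loose, a bystander; origin at the centre of its underside
- spanner: small combination spanner, 18x136x6 mm, lying flat, loose, a bystander; origin at the centre of its underside
- tape_measure: tape measure, 36x81x64 mm, standing, loose, a bystander; origin at the centre of its underside
- bracket: printed angle bracket, 40x60x35 mm, loose, a bystander; origin at the centre of its underside

How it is judged:
By the outcome, as a careful person would: the job done as asked, in the order asked, and still so for the second after the job is handed in, while the arm keeps its last pose, push and grip.
It also fails if it takes over 51 s, if anything falls off the work surface, if the arm or the gripper's body presses on something with over 40 N, if the wrist force passes 120 N, or if a joint passes its speed limit or range.

## Working session

There is one attempt and no reset: what is moved stays moved. The work goes in short steps, Python scripts to look and compute and a tool call to move; the robot and the scene stay as the last step left them, time stands still between calls to the robot, and variables do not carry over. Pictures are saved under pics/ and viewed, at most 10 in all, crops included, and the job is handed in when it is done.

Besides the shell and the picture viewer there is one more tool, called after "Request:" in YAML: its name, and indented under it one key for each argument. drive_tool: Moves the arm, as the interface text tells. Its arguments: {"type":"object","properties":{"plan":{"type":"array","items":{"type":"object","properties":{"x":{"type":"number"},"y":{"type":"number"},"z":{"type":"number"},"ax":{"type":"number"},"ay":{"type":"number"},"az":{"type":"number"},"hand":{"type":"number"}}}},"grip_force":{"type":"number"}},"required":["plan"]}

```bash
mkdir -p pics; python3 - <<'E'
from rig import monitor, imaging, r
import cv2
for n in("top","scene"):
    f=imaging.grab_frame(n); cv2.imwrite(f"pics/{n}0.png",f[:,:,::-1])
    c=imaging.camera_info(n); print(n,c)
s=monitor.sense(); print(s)
E
```

```text
top {'mtx': array([[462.84838948,   0.        , 327.43726319],
       [  0.        , 462.84838948, 241.34183821],
       [  0.        ,   0.        ,   1.        ]]), 'dist': array([-0.02416345,  0.        ,  0.        ,  0.        ,  0.        ]), 'R': array([[ 0.02141968, -0.99976382, -0.00367427],
       [-0.99335901, -0.02086662, -0.11314797],
       [ 0.11304457,  0.00607346, -0.99357136]]), 't': array([ 10.25867801, 544.99471878, 872.37131828])}
scene {'mtx': array([[539.43850115,   0.        , 314.1073653 ],
       [  0.        , 539.43850115, 246.92338625],
       [  0.        ,   0.        ,   1.        ]]), 'dist': array([-0.07734153,  0.        ,  0.        ,  0.        ,  0.        ]), 'R': array([[ 0.69420015, -0.71963806, -0.01439455],
       [-0.55294874, -0.52038684, -0.65072669],
       [ 0.46079696,  0.45969402, -0.75917558]]), 't': array([-376.45416158,  361.18291542,  685.96848722])}
{'clock': 0.1, 'qpos': array([ 1.19259612e+00,  3.53562322e-01,  1.63408187e+00, -3.73229835e-05,
        1.15523991e+00, -2.38228815e-03]), 'qvel': array([-0.00190057, -0.00150102,  0.00017642,  0.00048409, -0.00124894,
       -0.00115221]), 'joint_efforts': array([-1.60643649e-03, -6.06356907e+01, -3.42821038e+01, -5.18112427e-05,
        3.76194963e-03,  3.00217221e-05]), 'eef_pos': array([229.23746241, 580.98102456, 249.3376433 ]), 'tcp_rot': array([-3.14030112e+00,  3.10502997e-05,  2.76578985e+00]), 'contact_force': array([-0.50929213,  0.06289045, -0.61921905]), 'wrist_torque': array([ 0.012278  , -0.01321505, -0.01365167]), 'grasp_force': 0.0, 'opening': 1.002706849881609}
```

View pics/top0.png

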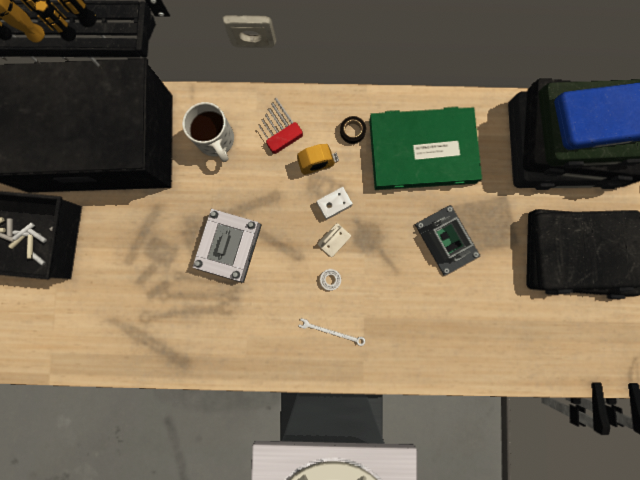

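View pics/scene0.png

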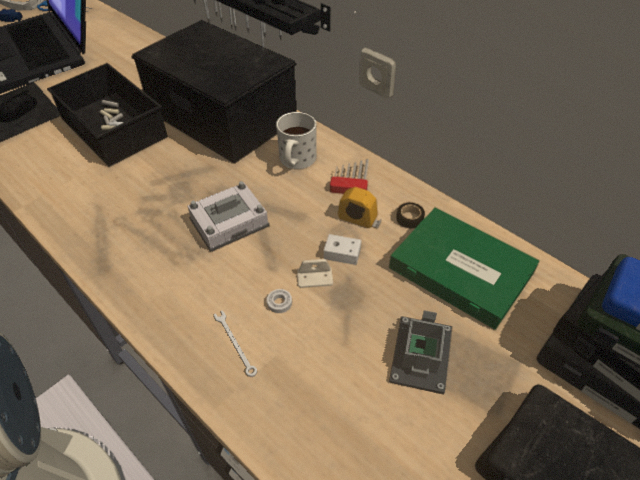

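The top view shows the mould at about (227,245), with pillars near (212,217), (253,227), (198,263) and (236,274). The box plate is at about (447,240) with corners near (415,222), (449,206), (480,261) and (444,274). The scene view agrees with this. The arm is out of view.

```bash
cat > h.py <<'E'
import numpy as np, cv2
from scipy.spatial.transform import Rotation as Ro
from rig import monitor, imaging, r
def cast(c,px,z):
    px=np.array(px,float).reshape(-1,1,2)
    u=cv2.undistortPoints(px,c["mtx"],np.array(c["dist"]))[:,0]
    d=np.c_[u,np.ones(len(u))]@c["R"]; o=-c["R"].T@c["t"]
    return o+d*((z-o[2])/d[:,2])[:,None]
def proj(c,X):
    return cv2.projectPoints(np.array(X,float).reshape(-1,3),cv2.Rodrigues(c["R"])[0],c["t"],c["mtx"],np.array(c["dist"]))[0][:,0]
def toolshift(X):
    "shift in tool axes, 50mm units, from measured pose to world TCP X"
    s=monitor.sense(); Rt=Ro.from_euler("xyz",s["tcp_rot"]).as_matrix()
    return Rt.T@(np.array(X)-s["eef_pos"])/50
E
python3 - <<'E'
from h import *
np.set_printoptions(precision=3,suppress=True)
c=imaging.camera_info("top")
m=cast(c,[(212,217),(253,227),(198,263),(236,274)],51);print(m,m.mean(0))
b=cast(c,[(415,222),(449,206),(480,261),(444,274)],8);print(b,b.mean(0))
for q in (m[0]-m[2],m[1]-m[0],b[1]-b[0],b[2]-b[1]):print(np.linalg.norm(q),np.arctan2(q[1],q[0]))
w=imaging.camera_info("wrist"); s=monitor.sense()
Rt=Ro.from_euler("xyz",s["tcp_rot"]).as_matrix()
print("cam in tool",Rt.T@(-w["R"].T@w["t"]-s["eef_pos"]),"\n", w["R"]@Rt, w["mtx"])
print(toolshift([m[:,0].mean(),m[:,1].mean(),250]),Rt)
E
```

```text
[[584.843 244.803  51.   ]
 [567.044 164.968  51.   ]
 [495.713 267.149  51.   ]
 [476.419 193.708  51.   ]] [531.005 217.657  51.   ]
[[ 590.115 -153.304    8.   ]
 [ 624.29  -222.11     8.   ]
 [ 514.198 -283.162    8.   ]
 [ 486.832 -211.008    8.   ]] [ 553.859 -217.396    8.   ]
91.88847251697398 -0.24565102000170091
81.79486760967279 -1.7901596762787129
76.8257556045082 -1.1097928137155137
125.88726185294169 -2.6352640643388034
cam in tool [  70.918   -1.194 -123.931] 
 [[-0.    1.   -0.  ]
 [-0.96 -0.   -0.28]
 [-0.28  0.    0.96]] [[382.261   0.    315.379]
 [  0.    382.261 239.017]
 [  0.      0.      1.   ]]
[-8.281 -4.544 -0.007] [[-0.93   0.367 -0.   ]
 [ 0.367  0.93  -0.001]
 [-0.    -0.001 -1.   ]]
```

Request:
drive_tool:
  plan:
    - {"x": -4,"y": -2.2,"z": 0,"az": -1.3}
    - {"x": -8.25,"y": -4.55,"z": 0,"az": -1.3}
    - {"x": -8.25,"y": -4.55,"z": 0,"az": -1.3}
    - {"x": -8.25,"y": -4.55,"z": 0,"az": -1.3}
    - {"x": -8.25,"y": -4.55,"z": 0,"az": -1.3}
    - {"x": -8.25,"y": -4.55,"z": 0,"az": -1.3}
    - {"x": -8.25,"y": -4.55,"z": 0,"az": -1.3}
    - {"x": -8.25,"y": -4.55,"z": 0,"az": -1.3}

```text
invalid input
```

Request:
drive_tool:
  plan:
    - {"z": 0}
    - {"z": 0}
    - {"z": 0}
    - {"z": 0}

```text
invalid input
```

Request:
drive_tool:
  plan:
    - {"x": -4,"y": -2.2,"z": 0,"ax": 0,"ay": 0,"az": -1.3,"hand": 85}
    - {"x": -8.25,"y": -4.55,"z": 0,"ax": 0,"ay": 0,"az": -1.3,"hand": 85}
    - {"x": -8.25,"y": -4.55,"z": 0,"ax": 0,"ay": 0,"az": -1.3,"hand": 85}
    - {"x": -8.25,"y": -4.55,"z": 0,"ax": 0,"ay": 0,"az": -1.3,"hand": 85}
    - {"x": -8.25,"y": -4.55,"z": 0,"ax": 0,"ay": 0,"az": -1.3,"hand": 85}
    - {"x": -8.25,"y": -4.55,"z": 0,"ax": 0,"ay": 0,"az": -1.3,"hand": 85}
    - {"x": -8.25,"y": -4.55,"z": 0,"ax": 0,"ay": 0,"az": -1.3,"hand": 85}
    - {"x": -8.25,"y": -4.55,"z": 0,"ax": 0,"ay": 0,"az": -1.3,"hand": 85}

```text
clock: 0.9
eef_pos: [485.2, 271.3, 249.9]
tcp_rot: [-3.141, -0.0, 2.902]
contact_force: [0.6, 0.3, 0.3]
opening: 0.994
grasp_force: 0.0
```

Request:
drive_tool:
  plan:
    - {"x": -1.15,"y": -0.8,"z": 0,"ax": 0,"ay": 0,"az": 0,"hand": 85}
    - {"x": -1.15,"y": -0.8,"z": 0,"ax": 0,"ay": 0,"az": 0,"hand": 85}
    - {"x": -1.15,"y": -0.8,"z": 0,"ax": 0,"ay": 0,"az": 0,"hand": 85}
    - {"x": -1.15,"y": -0.8,"z": 0,"ax": 0,"ay": 0,"az": 0,"hand": 85}

```text
clock: 1.3
eef_pos: [530.4, 220.5, 249.6]
tcp_rot: [-3.141, -0.001, 2.901]
contact_force: [0.1, 0.5, -0.6]
opening: 0.993
grasp_force: 0.0
```

```bash
python3 - <<'E'
from h import *
import pickle
c=imaging.camera_info("wrist");f=imaging.grab_frame("wrist")
cv2.imwrite("pics/w1.png",f[:,:,::-1]); pickle.dump((c,f),open("w1.pkl","wb")); print(monitor.sense()["eef_pos"])
E
```

```text
[529.93713023 221.04407061 249.62646228]
```

View pics/w1.png

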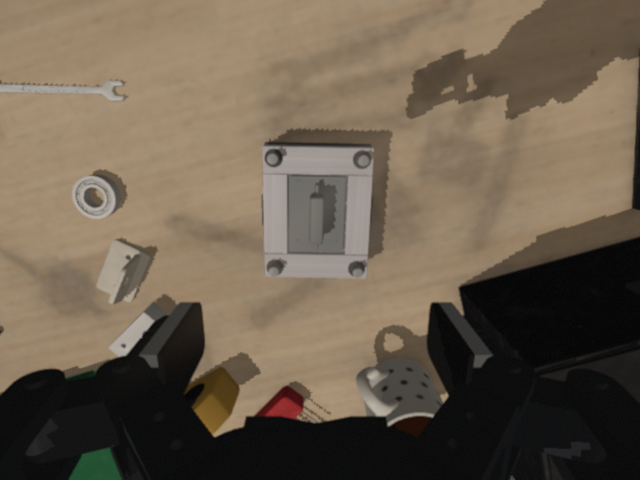

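The wrist view shows the mould with its pillar tops at about (274,155), (363,157), (276,268) and (358,269). The cover flange spans (288..346, 175..254) and the rib is at about (317,185..245).

```bash
python3 - <<'E'
from h import *
import pickle
np.set_printoptions(precision=2,suppress=True)
c,f=pickle.load(open("w1.pkl","rb"))
g=cv2.cvtColor(f,cv2.COLOR_RGB2GRAY)
cr=g[140:285,255:385]; print(g[215,283:352],g[170:260,300])
big=cv2.resize(f[140:285,255:385],None,fx=4.1,fy=4.1,interpolation=cv2.INTER_CUBIC)
cv2.imwrite("pics/w1c.png",big[:,:,::-1])
p=[(274,155),(363,157),(276,268),(358,269)]
P=cast(c,p,51);print(P,P.mean(0))
for a,b in((0,1),(2,3),(0,2),(1,3)):
  d=P[b]-P[a];print(np.linalg.norm(d),np.arctan2(d[1],d[0]))
m=((g<140)*255).astype(np.uint8);mm=np.zeros_like(m);mm[172:258,284:350]=m[172:258,284:350]
k=max(cv2.findContours(mm,cv2.RETR_EXTERNAL,2)[0],key=cv2.contourArea)
bx=cv2.boxPoints(cv2.minAreaRect(k));print(bx)
B=cast(c,bx,39);print(B.mean(0));
for i in range(4):
  d=B[i]-B[i-1];print(np.linalg.norm(d),np.arctan2(d[1],d[0]))
E
```

```text
[157 158 157 143 106  92 106 111 112 112 111 112 112 113 112 113 112 112
 112 114 112 112 113 113 113 110 104 105 111 115 114 114 113 112 111 111
 110 109 107  96  84  77  76  76  75  74  74  73  72  72  73  84 104 108
 108 108 107 107 107 108 104  91 102 131 153 158 157 156 155] [156 155 153 142 113  88  95 109 109 107 106 107 108 109 108 108 109 109
 109 109 109 110 109 110 110 110 110 110 110 110 110 110 110 110 111 111
 111 111 111 111 112 112 112 113 113 112 113 113 113 113 113 113 113 114
 114 113 113 112 113 113 113 113 113 113 112 112 112 112 112 111 110 111
 111 111 111 111 111 111 111 111 110 104  90  94 125 147 152 152 152 153]
[[473.65 197.85  51.  ]
 [492.83 268.99  51.  ]
 [569.97 172.94  51.  ]
 [588.52 244.3   51.  ]] [531.25 221.02  51.  ]
73.681613460741 1.307475632369552
73.73992048120753 1.316475386097661
99.48789691490023 -0.2531358504731997
98.8248820886556 -0.25250770152898366
[[284. 173.]
 [349. 173.]
 [349. 255.]
 [284. 255.]]
[534.18 219.23  39.  ]
75.08364337825479 2.877581050349926
56.45611287432305 1.3294769300492695
75.08660539936604 -0.2170780959302608
59.97979891616088 -1.8121195905907925
```

View pics/w1c.png

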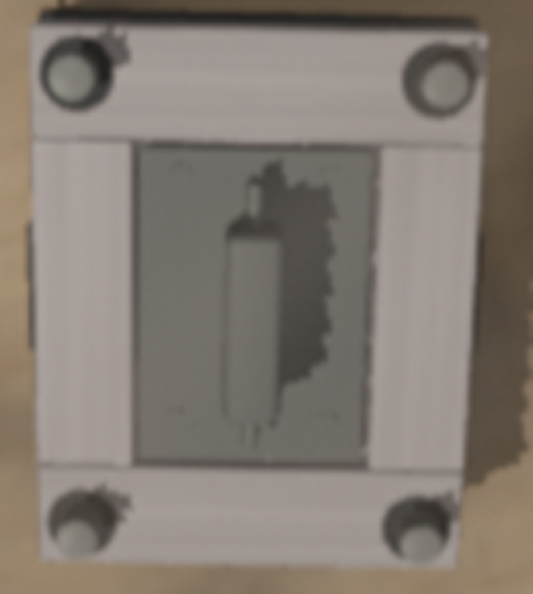

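The crop shows the flange corners at about (137,147), (377,153), (366,463) and (135,463), and the rib top at about (229..282, 237) to (225..277, 420).

```bash
python3 - <<'E'
from h import *
import pickle
np.set_printoptions(precision=3,suppress=True)
c,f=pickle.load(open("w1.pkl","rb"))
def px(l):return (np.array(l)-1.6)/4.1+(255,140)
for n,l,z in (("pillar",[(74,72),(446,83),(417,543),(80,538)],51),("flange",[(138,148),(376,154),(365,462),(136,462)],39),("rib",[(229,237),(282,237),(277,421),(225,419)],61),("mouldtop",[(33,28),(487,33),(457,566),(42,562)],39)):
  P=cast(c,px(l),z);print(n,P.mean(0))
  print([(round(np.linalg.norm(P[b]-P[a]),1),round(np.arctan2(*(P[b]-P[a])[1::-1]),3)) for a,b in((0,1),(3,2),(0,3),(1,2))])
E
```

```text
pillar [533.371 219.478  51.   ]
[(np.float64(75.3), np.float64(1.3)), (np.float64(74.1), np.float64(1.314)), (np.float64(100.4), np.float64(-0.259)), (np.float64(99.5), np.float64(-0.271))]
flange [534.346 219.175  39.   ]
[(np.float64(50.6), np.float64(1.304)), (np.float64(51.4), np.float64(1.329)), (np.float64(70.1), np.float64(-0.267)), (np.float64(68.8), np.float64(-0.255))]
rib [533.415 219.242  61.   ]
[(np.float64(10.7), np.float64(1.329)), (np.float64(10.8), np.float64(1.289)), (np.float64(38.3), np.float64(-0.267)), (np.float64(38.7), np.float64(-0.262))]
mouldtop [534.199 219.414  39.   ]
[(np.float64(94.5), np.float64(1.319)), (np.float64(95.1), np.float64(1.319)), (np.float64(119.1), np.float64(-0.262)), (np.float64(119.0), np.float64(-0.257))]
```

Request:
drive_tool:
  plan:
    - {"x": -0.09,"y": -0.015,"z": 0.8,"ax": 0,"ay": 0,"az": 0.19,"hand": 60}
    - {"x": -0.09,"y": -0.015,"z": 1.6,"ax": 0,"ay": 0,"az": 0.19,"hand": 40}
    - {"x": -0.09,"y": -0.015,"z": 2.4,"ax": 0,"ay": 0,"az": 0.19,"hand": 40}
    - {"x": -0.09,"y": -0.015,"z": 3.0,"ax": 0,"ay": 0,"az": 0.19,"hand": 40}
    - {"x": -0.09,"y": -0.015,"z": 3.3,"ax": 0,"ay": 0,"az": 0.19,"hand": 40}
    - {"x": -0.09,"y": -0.015,"z": 3.3,"ax": 0,"ay": 0,"az": 0.19,"hand": 40}
    - {"x": -0.09,"y": -0.015,"z": 3.3,"ax": 0,"ay": 0,"az": 0.19,"hand": 40}

```text
clock: 2.05
eef_pos: [535.2, 219.7, 85.9]
tcp_rot: [3.141, 0.001, 2.883]
contact_force: [-0.2, -0.2, 0.6]
opening: 0.47
grasp_force: 0.0
```

```bash
python3 - <<'E'
from h import *
import pickle
c=imaging.camera_info("wrist");f=imaging.grab_frame("wrist")
cv2.imwrite("pics/w2.png",f[:,:,::-1]); pickle.dump((c,f),open("w2.pkl","wb")); s=monitor.sense();print(s["eef_pos"],s["tcp_rot"])
E
```

```text
[535.68505523 219.70058992  86.53923365] [3.14019735e+00 1.76541735e-03 2.88266819e+00]
```

View pics/w2.png

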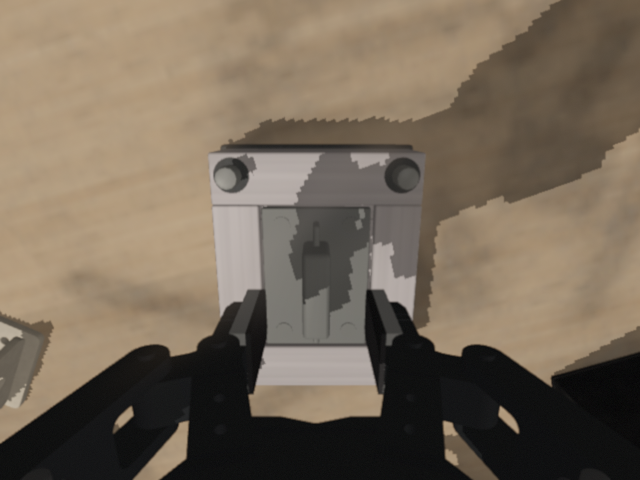

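The near view shows the flange at about (262..371, 207..345), the rib top at (303..329, 243..337), and the rib centred between the fingers.

```bash
python3 - <<'E'
from h import *
import pickle
np.set_printoptions(precision=3,suppress=True)
c,f=pickle.load(open("w2.pkl","rb"))
for l,z in (([(262,207),(369.5,208),(371,345),(263,345)],39),([(302.5,243),(328.5,243),(328.5,338),(303,338)],61),([(228,176),(403,176)],51)):
  P=cast(c,l,z);print(P.mean(0),toolshift(P.mean(0)))
  if len(l)>2: print([(round(np.linalg.norm(P[b]-P[a]),1),round(np.arctan2(*(P[b]-P[a])[1::-1]),3)) for a,b in((0,1),(3,2),(0,3),(1,2))])
  else: print(np.arctan2(*(P[1]-P[0])[1::-1]))
E
```

```text
[534.389 219.173  39.   ] [ 0.024 -0.018  0.951]
[(np.float64(48.9), np.float64(1.302)), (np.float64(54.9), np.float64(1.311)), (np.float64(71.3), np.float64(-0.292)), (np.float64(70.9), np.float64(-0.208))]
[530.91  219.666  61.   ] [ 0.093 -0.026  0.511]
[(np.float64(10.6), np.float64(1.311)), (np.float64(11.2), np.float64(1.311)), (np.float64(43.6), np.float64(-0.264)), (np.float64(43.6), np.float64(-0.249))]
[484.742 231.858  51.   ] [ 1.048 -0.027  0.709]
1.311632778126899
```

Request:
drive_tool:
  plan:
    - {"x": 0.03,"y": -0.02,"z": 0.3,"ax": 0,"ay": 0,"az": 0,"hand": 40}
    - {"x": 0.03,"y": -0.02,"z": 0.5,"ax": 0,"ay": 0,"az": 0,"hand": 40}
    - {"x": 0.03,"y": -0.02,"z": 0.5,"ax": 0,"ay": 0,"az": 0,"hand": 40}
    - {"x": 0.03,"y": -0.02,"z": 0.5,"ax": 0,"ay": 0,"az": 0,"hand": 25}
    - {"x": 0.03,"y": -0.02,"z": 0.5,"ax": 0,"ay": 0,"az": 0,"hand": 15}
    - {"x": 0.03,"y": -0.02,"z": 0.5,"ax": 0,"ay": 0,"az": 0,"hand": 0}
    - {"x": 0.03,"y": -0.02,"z": 0.5,"ax": 0,"ay": 0,"az": 0,"hand": 0}
    - {"x": 0.03,"y": -0.02,"z": 0.5,"ax": 0,"ay": 0,"az": 0,"hand": 0}
  grip_force: 45

```text
clock: 2.9
eef_pos: [534.0, 218.9, 60.9]
tcp_rot: [3.14, 0.001, 2.882]
contact_force: [0.6, 3.3, 6.9]
opening: 0.132
grasp_force: 46.8
```

Request:
drive_tool:
  plan:
    - {"x": 0,"y": 0,"z": 0,"ax": 0,"ay": 0,"az": 0,"hand": 0}
    - {"x": 0,"y": 0,"z": 0,"ax": 0,"ay": 0,"az": 0,"hand": 0}
    - {"x": 0,"y": 0,"z": 0,"ax": 0,"ay": 0,"az": 0,"hand": 0}

```text
clock: 3.2
eef_pos: [534.0, 218.9, 60.9]
tcp_rot: [3.14, 0.001, 2.882]
contact_force: [0.0, 2.6, 5.9]
opening: 0.131
grasp_force: 46.8
```

Request:
drive_tool:
  plan:
    - {"x": 0,"y": 0,"z": -0.2,"ax": 0,"ay": 0,"az": 0,"hand": 0}
    - {"x": 0,"y": 0,"z": -0.5,"ax": 0,"ay": 0,"az": 0,"hand": 0}
    - {"x": 0,"y": 0,"z": -0.9,"ax": 0,"ay": 0,"az": 0,"hand": 0}
    - {"x": 0,"y": 0,"z": -1.4,"ax": 0,"ay": 0,"az": 0,"hand": 0}
    - {"x": 0,"y": 0,"z": -2.0,"ax": 0,"ay": 0,"az": 0,"hand": 0}
    - {"x": 0,"y": 0,"z": -2.6,"ax": 0,"ay": 0,"az": 0,"hand": 0}
    - {"x": 0,"y": 0,"z": -2.8,"ax": 0,"ay": 0,"az": 0,"hand": 0}
    - {"x": 0,"y": 0,"z": -2.8,"ax": 0,"ay": 0,"az": 0,"hand": 0}

```text
clock: 4.0
eef_pos: [533.9, 218.4, 201.8]
tcp_rot: [3.14, 0.003, 2.882]
contact_force: [-0.2, 0.2, -1.0]
opening: 0.125
grasp_force: 45.9
```

```bash
python3 - <<'E'
from h import *
c=imaging.camera_info("wrist");f=imaging.grab_frame("wrist")
cv2.imwrite("pics/w3.png",f[:,:,::-1]); s=monitor.sense();print(s["eef_pos"],s["tcp_rot"],s["contact_force"],s["opening"])
t=toolshift([553.9,-217.4,200]);print(t)
E
```

```text
[533.06208696 218.05527407 200.20206906] [3.14137823e+00 5.72978728e-04 2.88195575e+00] [-0.15637623 -0.492536   -2.3692029 ] 0.12363374530396022
[-2.63867265e+00 -8.31021146e+00  3.77140331e-03]
```

View pics/w3.png

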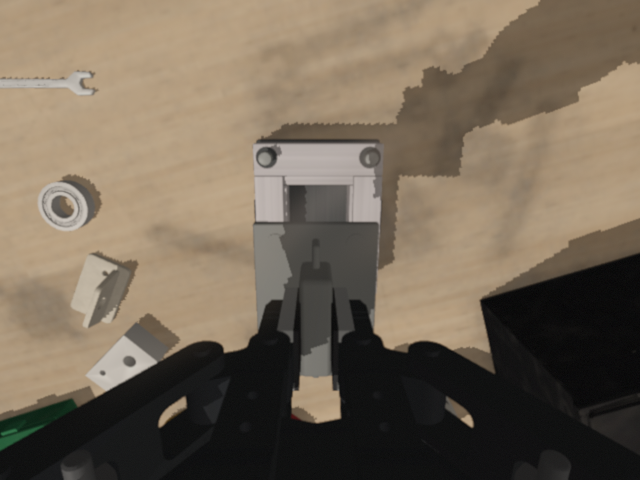

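The cover came out cleanly. Its front flange edge is at (254..379, 222) and the mould cavity is empty. Next I go near the box, backed off so the cover doesn't hide it.

Request:
drive_tool:
  plan:
    - {"x": -3.8,"y": -7.2,"z": 0,"ax": 0,"ay": 0,"az": -7.3,"hand": 0}
    - {"x": -3.8,"y": -7.2,"z": 0,"ax": 0,"ay": 0,"az": -7.3,"hand": 0}
    - {"x": -3.8,"y": -7.2,"z": 0,"ax": 0,"ay": 0,"az": -7.3,"hand": 0}
    - {"x": -3.8,"y": -7.2,"z": 0,"ax": 0,"ay": 0,"az": -7.3,"hand": 0}
    - {"x": -3.8,"y": -7.2,"z": 0,"ax": 0,"ay": 0,"az": -7.3,"hand": 0}
    - {"x": -3.8,"y": -7.2,"z": 0,"ax": 0,"ay": 0,"az": -7.3,"hand": 0}
    - {"x": -3.8,"y": -7.2,"z": 0,"ax": 0,"ay": 0,"az": -7.3,"hand": 0}
    - {"x": -3.8,"y": -7.2,"z": 0,"ax": 0,"ay": 0,"az": -7.3,"hand": 0}

```text
clock: 4.85
eef_pos: [617.9, -156.3, 197.7]
tcp_rot: [3.139, -0.002, -2.637]
contact_force: [0.3, 0.3, -1.9]
opening: 0.129
grasp_force: 45.9
```

Request:
drive_tool:
  plan:
    - {"x": 0.1,"y": -0.4,"z": 0,"ax": 0,"ay": 0,"az": 0,"hand": 0}
    - {"x": 0.1,"y": -0.4,"z": 0,"ax": 0,"ay": 0,"az": 0,"hand": 0}
    - {"x": 0.1,"y": -0.4,"z": 0,"ax": 0,"ay": 0,"az": 0,"hand": 0}
    - {"x": 0.1,"y": -0.4,"z": 0,"ax": 0,"ay": 0,"az": 0,"hand": 0}

```text
clock: 5.25
eef_pos: [623.5, -172.8, 199.0]
tcp_rot: [3.14, -0.001, -2.636]
contact_force: [0.2, 1.0, -0.8]
opening: 0.129
grasp_force: 45.9
```

```bash
python3 - <<'E'
from h import *
import pickle
s=monitor.sense();c=imaging.camera_info("wrist");f=imaging.grab_frame("wrist")
pickle.dump((c,f,s),open("w4.pkl","wb"));print(s["eef_pos"],s["tcp_rot"],s["opening"])
p=proj(c,[[553.9,-217.4,30]])[0];print(p)
y0,x0=max(int(p[1])-110,0),int(p[0])-130
cr=cv2.resize(f[y0:y0+190,x0:x0+260],None,fx=3,fy=3,interpolation=cv2.INTER_CUBIC);print(x0,y0,cr.shape)
cv2.imwrite("pics/w4.png",cr[:,:,::-1])
E
```

```text
[ 623.52484878 -172.81491445  199.03859295] [ 3.13992499e+00 -1.19182256e-03 -2.63570910e+00] 0.12924889846324714
[308.96439012 113.02701042]
178 3 (570, 780, 3)
```

View pics/w4.png

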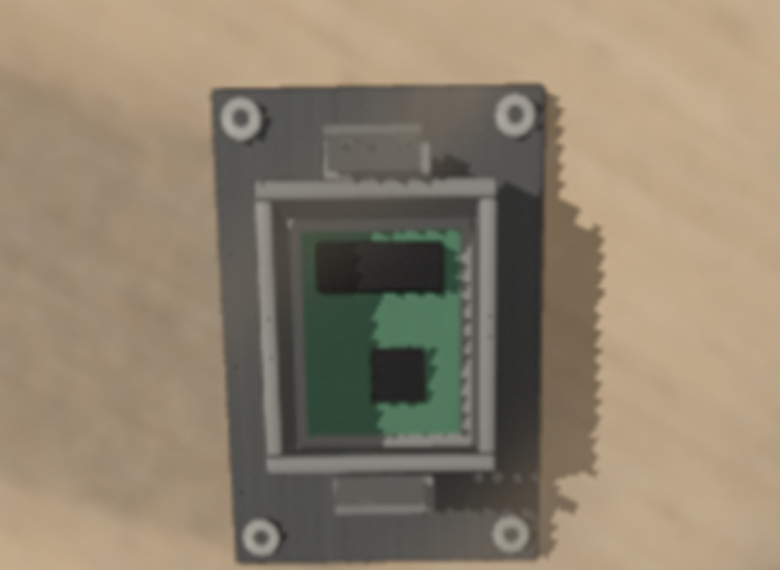

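The crop shows the box rim outer corners at (256,183), (497,180), (495,469) and (268,471). The inner corners are (270,199), (479,196), (479,456) and (281,458), and the plate corners are (212,90), (545,85), (540,557) and (237,562).

```bash
python3 - <<'E'
from h import *
import pickle
np.set_printoptions(precision=3,suppress=True)
c,f,s=pickle.load(open("w4.pkl","rb"))
e=s["eef_pos"]
def px(l):return (np.array(l)-1)/3+(178,3)
for n,l,z in (("outer",[(256,183),(497,180),(495,469),(268,471)],48),("inner",[(270,199),(479,196),(479,456),(281,458)],48),("plate",[(212,90),(545,85),(540,557),(237,562)],8)):
  P=cast(c,px(l),z);print(n,P.mean(0))
  print([(round(np.linalg.norm(P[b]-P[a]),1),round(np.arctan2(*(P[b]-P[a])[1::-1]),3)) for a,b in((0,1),(3,2),(0,3),(1,2))])
g=cv2.cvtColor(f,cv2.COLOR_RGB2GRAY).astype(int)
for u in (265,290,345,370): print(u,g[214:232,u])
for v in (235,250,265): print(v,g[v,244:264],g[v,368:392])
E
```

```text
outer [ 555.806 -219.937   48.   ]
[(np.float64(53.3), np.float64(2.087)), (np.float64(53.5), np.float64(2.084)), (np.float64(62.8), np.float64(0.514)), (np.float64(63.0), np.float64(0.517))]
inner [ 556.129 -220.216   48.   ]
[(np.float64(46.4), np.float64(2.089)), (np.float64(46.5), np.float64(2.086)), (np.float64(56.5), np.float64(0.518)), (np.float64(56.7), np.float64(0.521))]
plate [ 555.542 -219.911    8.   ]
[(np.float64(82.8), np.float64(2.09)), (np.float64(83.6), np.float64(2.092)), (np.float64(118.1), np.float64(0.518)), (np.float64(117.9), np.float64(0.524))]
265 [166 166 166 167 167 169 164 138  85  80 106 124 131 131 131 132 131 131]
290 [160 161 161 161 160 160 157 132  91  88 109 124 130 131 130 131 131 131]
345 [162 164 166 166 168 168 166 139  91  83 106 123 129 130 130 130 130 131]
370 [170 170 169 168 167 167 162 137  94  88 108 124 131 132 131 131 131 131]
235 [ 47  57  68  76  83  92  97 100 105 117 128 131 132 132 131 132 131 132
 131 132] [131 131 131 131 131 132 131 132 129 124 135 160 166 166 165 164 163 163
 162 161 161 161 160 160]
250 [ 80  77  69  63  59  58  53  49  53  85 126 132 131 131 131 131 131 131
 131 130] [130 129 130 131 130 131 130 130 125 127 151 162 164 164 165 165 165 165
 166 165 166 166 166 167]
265 [ 89  90  90  89  90  91  90  90  90  88  97 123 130 130 130 131 129 130
 130 130] [130 130 129 130 130 130 130 126 122 144 164 169 169 170 170 170 169 168
 168 167 167 167 167 167]
```

```bash
python3 - <<'E'
from h import *
import pickle
np.set_printoptions(precision=3,suppress=True)
c,f,s=pickle.load(open("w4.pkl","rb"))
e=s["eef_pos"];Rt=Ro.from_euler("xyz",s["tcp_rot"]).as_matrix()
for l,dz in (([(254,221.3),(377.5,221.3)],-27),([(254,224),(377.5,224)],-22),([(253.7,250),(377.3,250)],-22)):
  print(((cast(c,l,e[2]+dz)-e)@Rt))
# TCP-to-box in tool frame
X=np.array([555.9,-220,e[2]]);print(Rt.T@(X-e)/50)
E
```

```text
[[ 35.442 -25.867  26.999]
 [ 35.395  24.294  27.083]]
[[ 35.56  -25.093  22.001]
 [ 35.513  23.505  22.082]]
[[ 24.821 -25.699  21.987]
 [ 24.765  23.907  22.069]]
[ 1.64  -0.17   0.002]
```

Request:
drive_tool:
  plan:
    - {"x": 0.8,"y": -0.08,"z": 0,"ax": 0,"ay": 0,"az": -0.12,"hand": 0}
    - {"x": 1.63,"y": -0.155,"z": 0,"ax": 0,"ay": 0,"az": -0.12,"hand": 0}
    - {"x": 1.63,"y": -0.155,"z": 0.4,"ax": 0,"ay": 0,"az": -0.12,"hand": 0}
    - {"x": 1.63,"y": -0.155,"z": 0.9,"ax": 0,"ay": 0,"az": -0.12,"hand": 0}
    - {"x": 1.63,"y": -0.155,"z": 1.4,"ax": 0,"ay": 0,"az": -0.12,"hand": 0}
    - {"x": 1.63,"y": -0.155,"z": 1.6,"ax": 0,"ay": 0,"az": -0.12,"hand": 0}
    - {"x": 1.63,"y": -0.155,"z": 1.6,"ax": 0,"ay": 0,"az": -0.12,"hand": 0}
    - {"x": 1.63,"y": -0.155,"z": 1.6,"ax": 0,"ay": 0,"az": -0.12,"hand": 0}

```text
clock: 6.1
eef_pos: [557.2, -220.1, 120.8]
tcp_rot: [-3.141, 0.0, -2.623]
contact_force: [-0.5, 0.1, -0.2]
opening: 0.13
grasp_force: 45.9
```

```bash
python3 - <<'E'
from h import *
import pickle
s=monitor.sense();c=imaging.camera_info("wrist");f=imaging.grab_frame("wrist")
pickle.dump((c,f,s),open("w5.pkl","wb"));print(s["eef_pos"],s["tcp_rot"],s["opening"])
print(toolshift([555.9,-220,75]))
cr=cv2.resize(f[90:290,200:440],None,fx=3,fy=3,interpolation=cv2.INTER_CUBIC)
cv2.imwrite("pics/w5.png",cr[:,:,::-1])
E
```

```text
[ 557.23466773 -220.11211951  120.75826798] [-3.14102945e+00  4.55769575e-04 -2.62324981e+00] 0.13036906235282542
[0.02521303 0.02306874 0.92322119]
```

View pics/w5.png

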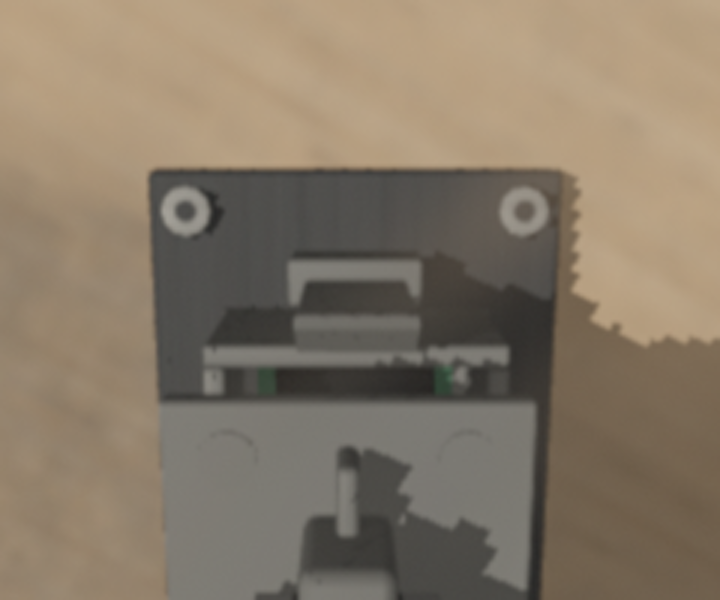

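This view shows the rim front edge at row 347 (columns 204..509), the cover's flange front edge at rows 397 and 403 (columns 161..536), and the plate front edge at row 171 (columns 150..561).

```bash
python3 - <<'E'
from h import *
import pickle
np.set_printoptions(precision=3,suppress=True)
c,f,s=pickle.load(open("w5.pkl","rb"))
e=s["eef_pos"];Rt=Ro.from_euler("xyz",s["tcp_rot"]).as_matrix()
for n,l,z in (("rimouter exp x32 y+-27",[(204,347),(509,347)],48),("rim inner x28",[(204,366),(509,366)],48),("plate x60 y42",[(150,171),(561,171)],8),("flange top x35 y25",[(161,403),(536,403)],e[2]-22),("flange bottom",[(160,397),(537,397)],e[2]-27)):
  P=(cast(c,(np.array(l)-1)/3+(200,90),z)-e)@Rt;print(n,P,P.mean(0)[:2])
E
```

```text
rimouter exp x32 y+-27 [[ 32.94  -25.855  72.758]
 [ 32.921  27.297  72.728]] [32.931  0.721]
rim inner x28 [[ 29.561 -25.973  72.759]
 [ 29.541  27.428  72.729]] [29.551  0.727]
plate x60 y42 [[ 61.003 -40.544 112.753]
 [ 60.975  42.15  112.707]] [60.989  0.803]
flange top x35 y25 [[ 35.557 -25.341  21.998]
 [ 35.538  23.829  21.97 ]] [35.548 -0.756]
flange bottom [[ 35.147 -26.273  26.999]
 [ 35.127  24.777  26.97 ]] [35.137 -0.748]
```

Request:
drive_tool:
  plan:
    - {"x": 0.012,"y": 0.03,"z": 0,"ax": 0,"ay": 0,"az": 0,"hand": 0}
    - {"x": 0.012,"y": 0.03,"z": 0.15,"ax": 0,"ay": 0,"az": 0,"hand": 0}
    - {"x": 0.012,"y": 0.03,"z": 0.3,"ax": 0,"ay": 0,"az": 0,"hand": 0}
    - {"x": 0.012,"y": 0.03,"z": 0.45,"ax": 0,"ay": 0,"az": 0,"hand": 0}
    - {"x": 0.012,"y": 0.03,"z": 0.55,"ax": 0,"ay": 0,"az": 0,"hand": 0}
    - {"x": 0.012,"y": 0.03,"z": 0.6,"ax": 0,"ay": 0,"az": 0,"hand": 0}
    - {"x": 0.012,"y": 0.03,"z": 0.6,"ax": 0,"ay": 0,"az": 0,"hand": 0}

```text
clock: 6.85
eef_pos: [555.1, -219.4, 89.4]
tcp_rot: [3.141, -0.001, -2.624]
contact_force: [0.4, 0.1, -1.4]
opening: 0.127
grasp_force: 45.9
```

Request:
drive_tool:
  plan:
    - {"x": 0,"y": 0,"z": 0.04,"ax": 0,"ay": 0,"az": 0,"hand": 0}
    - {"x": 0,"y": 0,"z": 0.08,"ax": 0,"ay": 0,"az": 0,"hand": 0}
    - {"x": 0,"y": 0,"z": 0.12,"ax": 0,"ay": 0,"az": 0,"hand": 0}
    - {"x": 0,"y": 0,"z": 0.12,"ax": 0,"ay": 0,"az": 0,"hand": 0}

```text
clock: 7.25
eef_pos: [556.3, -219.8, 84.8]
tcp_rot: [-3.14, 0.001, -2.624]
contact_force: [1.1, -0.6, 4.9]
opening: 0.127
grasp_force: 46.7
```

Request:
drive_tool:
  plan:
    - {"x": 0,"y": 0,"z": 0.03,"ax": 0,"ay": 0,"az": 0,"hand": 0}
    - {"x": 0,"y": 0,"z": 0.06,"ax": 0,"ay": 0,"az": 0,"hand": 0}
    - {"x": 0,"y": 0,"z": 0.09,"ax": 0,"ay": 0,"az": 0,"hand": 0}
    - {"x": 0,"y": 0,"z": 0.09,"ax": 0,"ay": 0,"az": 0,"hand": 0}

```text
clock: 7.65
eef_pos: [556.5, -220.2, 80.4]
tcp_rot: [-3.139, 0.002, -2.624]
contact_force: [0.7, -1.5, 4.3]
opening: 0.131
grasp_force: 46.5
```

Request:
drive_tool:
  plan:
    - {"x": 0,"y": 0,"z": 0.03,"ax": 0,"ay": 0,"az": 0,"hand": 0}
    - {"x": 0,"y": 0,"z": 0.06,"ax": 0,"ay": 0,"az": 0,"hand": 0}
    - {"x": 0,"y": 0,"z": 0.06,"ax": 0,"ay": 0,"az": 0,"hand": 0}

```text
clock: 7.95
eef_pos: [554.5, -219.1, 75.7]
tcp_rot: [3.14, -0.001, -2.624]
contact_force: [0.4, 0.4, -1.0]
opening: 0.124
grasp_force: 45.8
```

Request:
drive_tool:
  plan:
    - {"x": 0,"y": 0,"z": 0.02,"ax": 0,"ay": 0,"az": 0,"hand": 0}
    - {"x": 0,"y": 0,"z": 0.03,"ax": 0,"ay": 0,"az": 0,"hand": 0}
    - {"x": 0,"y": 0,"z": 0.03,"ax": 0,"ay": 0,"az": 0,"hand": 0}
    - {"x": 0,"y": 0,"z": 0.03,"ax": 0,"ay": 0,"az": 0,"hand": 0}

```text
clock: 8.35
eef_pos: [554.6, -219.2, 74.9]
tcp_rot: [3.14, -0.001, -2.624]
contact_force: [-2.2, 1.5, 6.0]
opening: 0.128
grasp_force: 46.7
```

Request:
drive_tool:
  plan:
    - {"x": 0,"y": 0,"z": 0.012,"ax": 0,"ay": 0,"az": 0,"hand": 0}
    - {"x": 0,"y": 0,"z": 0.012,"ax": 0,"ay": 0,"az": 0,"hand": 0}
    - {"x": 0,"y": 0,"z": 0.012,"ax": 0,"ay": 0,"az": 0,"hand": 0}

```text
clock: 8.65
eef_pos: [554.7, -219.2, 74.9]
tcp_rot: [3.14, -0.001, -2.624]
contact_force: [-4.4, 1.8, 11.2]
opening: 0.124
grasp_force: 47.7
```

Request:
drive_tool:
  plan:
    - {"x": 0,"y": 0,"z": 0.01,"ax": 0,"ay": 0,"az": 0,"hand": 0}
    - {"x": 0,"y": 0,"z": 0.01,"ax": 0,"ay": 0,"az": 0,"hand": 0}
    - {"x": 0,"y": 0,"z": 0.01,"ax": 0,"ay": 0,"az": 0,"hand": 0}
    - {"x": 0,"y": 0,"z": 0.01,"ax": 0,"ay": 0,"az": 0,"hand": 0}

```text
clock: 9.05
eef_pos: [554.7, -219.2, 74.9]
tcp_rot: [3.14, -0.001, -2.624]
contact_force: [-6.5, 2.1, 17.3]
opening: 0.133
grasp_force: 48.4
```

```bash
python3 - <<'E'
from h import *
f=imaging.grab_frame("wrist");g=imaging.grab_frame("scene");c=imaging.camera_info("scene")
s=monitor.sense();print(s["eef_pos"],s["contact_force"],s["wrist_torque"])
a=cv2.resize(f[110:310,220:420],(400,400),interpolation=cv2.INTER_CUBIC)
p=proj(c,[[556,-220,50]])[0].astype(int)
b=cv2.resize(g[p[1]-50:p[1]+50,p[0]-50:p[0]+50],(400,400),interpolation=cv2.INTER_CUBIC)
cv2.imwrite("pics/w6.png",np.hstack([a,b])[:,:,::-1])
E
```

```text
[ 554.64019072 -219.16464423   74.85210141] [-6.09767464  2.44418172 16.21060572] [0.36866087 0.94501769 0.00223956]
```

View pics/w6.png

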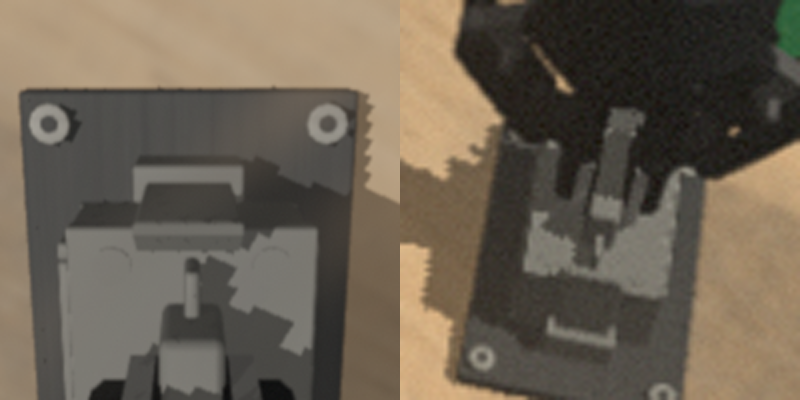

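The wrist view on the left shows the flange flat on the rim and the near catch barb hooked over its front edge at about (190,235). The scene view on the right agrees. I use the last picture to check the far catch from above.

```bash
python3 - <<'E'
from h import *
g=imaging.grab_frame("top");c=imaging.camera_info("top");h=imaging.grab_frame("scene");cs=imaging.camera_info("scene")
L=[]
for im,cc in((g,c),(h,cs)):
  p=proj(cc,[[556+33,-220+19,60]])[0].astype(int)
  L.append(cv2.resize(im[p[1]-40:p[1]+40,p[0]-40:p[0]+40],(400,400),interpolation=cv2.INTER_CUBIC))
b=np.hstack(L).astype(float)
cv2.imwrite("pics/w7.png",np.clip(255*(b/255)**.6,0,255).astype(np.uint8)[:,:,::-1])
s=monitor.sense();print(s["eef_pos"],s["contact_force"])
E
```

```text
[ 554.65709313 -219.18655952   74.85569956] [-6.86725467  2.79757223 17.0798818 ]
```

View pics/w7.png

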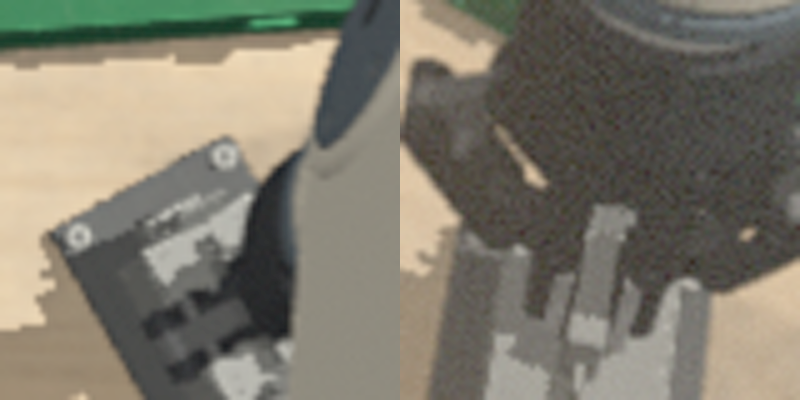

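The far catch stands close against the flange at about (190,210) in the left half. I ease off the sideways load slightly while holding the push.

Request:
drive_tool:
  plan:
    - {"x": 0.005,"y": 0.006,"z": 0,"ax": 0,"ay": 0,"az": 0,"hand": 0}
    - {"x": 0.008,"y": 0.01,"z": 0,"ax": 0,"ay": 0,"az": 0,"hand": 0}
    - {"x": 0.008,"y": 0.01,"z": 0,"ax": 0,"ay": 0,"az": 0,"hand": 0}
    - {"x": 0.008,"y": 0.01,"z": 0,"ax": 0,"ay": 0,"az": 0,"hand": 0}
    - {"x": 0.008,"y": 0.01,"z": 0,"ax": 0,"ay": 0,"az": 0,"hand": 0}

```text
clock: 9.75
eef_pos: [554.6, -219.1, 74.9]
tcp_rot: [3.141, -0.0, -2.624]
contact_force: [-4.9, 1.3, 14.1]
opening: 0.127
grasp_force: 48.0
```

The force is steady at 14 N, the cover is at the home height, and the grip is firm.

```bash
python3 -c "
from rig import r
print(r.sign_off())"
```

```text
the job is handed in; nothing more can be done
None
```

The cover is pressed fully home on the box and still gripped at about 14 N. The near catch is clearly hooked over the flange; the far one looks upright against it but was partly hidden by the gripper, so its snap rests on the home height and steep force. The job is handed in at about 10 s.

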